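# Show the batch slide to the label reader

## Robot

A 7-joint arm with a two-finger parallel gripper is mounted at the origin on the work surface. World frame = base frame: x ahead of the robot, y to its left, z up, the work surface at z = 0. Lengths are in m, angles in rad, forces in N, time in s.
With the tool pointing down it reaches from about 0.4 to 0.85 m from the base axis. Payload 4.5 kg.
Tool frame: the origin (TCP) lies between the finger pads; the fingertips stand 19 mm ahead of it and the grasp point (between the pads) is the TCP (r.nose_length is the distance from the TCP to the fingertips, in m); z points along the fingers, x is the direction in which the jaws open and shut, and the axes are right-handed (so a half turn about z gives the same grasp; the last joint's range is limited). The gripper opens to 88 mm and grips with 3 to 60 N. Pads are 18 mm wide; open, the fingers measure 123 mm over their backs; the gripper's body (75 mm by 187 mm) begins 45 mm behind the grasp point.
Start: joints at [1.21, 0.689, -0.195, 1.565, 0.157, 0.902, -0.215], TCP at [0.24, -0.577, 0.258] pointing down, gripper open.
Joint ranges: [-3.01, 3.01], [-0.46, 2.08], [-1.47, 1.51], [0.13, 2.56], [-1, 4.14], [0.04, 2.09], [-2.66, 2.66]. Speed limits (rad/s): [2.57, 2.57, 3.14, 3.14, 3.14, 3.14, 3.14].

## Interface

Orientations are given as a unit quaternion [x, y, z, w].
In Python, from plant import get_state, vision, r gives the robot as it stands.
- The arm moves only by the tool play_rows, never from a script. Its argument "deltas" is a list that holds one entry, the list of rows, each a list of 7 numbers: the gripper command: -1 is fully open, 1 is shut, values between are in proportion, then the shift along the tool's x, y, z normalised to -1 to 1, where 1 is 300 mm, then the turn, a rotation vector about the tool's x, y, z normalised to -1 to 1, where 1 is pi rad. A call has 1 to 5 rows; each row is the pose to reach, as a shift and turn from the pose measured when the call began, along the tool's axes at that moment, turning the shorter way round; what a row does not reach only later rows make up. A row lasts 1/8 s, in which the tool goes at most 62.5 mm and 10.7 degrees, less where a joint would pass 70% of its speed; a pose out of reach is approached as far as the arm can. A call with a number of a shift or a turn outside -1 to 1 is refused whole. A call with a gripper value outside its range is refused whole. The fingers move at their own pace and stop on an object; "force" is the grip in N (left out, the last holds). Time passes only in rows, so rows that repeat a pose let the fingers close. It gives the time, the measured TCP pose, the force and the opening at its end, in the units of the state.
- get_state(): the state, without advancing time (a new reading comes with each control period).
- vision.snapshot(name): name is "side" or "top" or "wrist"; returns the picture (480x640x3 uint8, red, green, blue); there is no depth.
- vision.camera_model(name): a dict with "vfov" (degrees; the focal length in pixels is half the picture's height over the tangent of half this angle, whatever the lens; pixels are square), "cx", "cy" (the principal point, pixels), "k1" (the pictures are not rectified: a ray, as slopes to the right and down, at radius r is drawn at 1 + k1 r^2 times it, then the intrinsics apply), "world_to_cam" (4x4, takes a point from world to camera coordinates). Camera axes: x right, y up, looking along -z (the intrinsics and any distortion apply to the point x, -y, -z); pixel columns grow to the right and rows downward; lengths in m; the calibration is good to about 2 mm. A picture is of the moment at which its call begins: read the wrist's pose just before it. camera_model takes no time and is no camera call; for the wrist camera it gives the pose at the moment of the call.
- r.finish_job(): hands the job in, once; it reports no verdict.
The state is a dict: "clock": time; "q": joint angles; "qd": joint speeds; "joint_torque": joint torques, N m; "tool_pos": TCP position; "eef_rot": TCP orientation; "contact_force": force on the tool from outside, world axes, zero at the start; "moment": the same for the moment, N m; "opening": opening from 0.0 (shut) to 1.0 (fully open).
Only numpy, scipy, OpenCV 4.12 (cv2) and the standard library are available. Lean on these libraries where they do the work, as an engineer would, in place of code of your own. Each camera call takes 0.05 s, during which the arm holds its last target.

## Task

Pull the red dust cover of the grey label reader fully to its open end so that the lit window is free. Then take the slide that lies label up by its clear part and hold it level, label still up, with the middle of its frosted, corner-notched end about 3 cm over the middle of the window, square to the reader and with that end pointing at the reader's black head. Finish while holding it there, still and touching nothing but the gripper; leave the cover open and leave the label-down slide and all else on the bench where they are.

Things in the scene. Friction and masses are not known exactly. Their poses are not given: they have to be found in the camera images.
- slide_a: The slide to show: clear-green acrylic plate 110 x 40 x 6 mm, 25 to 50 g, flat on a wooden rest, label up. Origin at the centre of its underside (15 mm above the table), z up, x along its length to the frosted end. The 40 mm beyond x = +15 are whitish and carry a black and white label; the rest is clear. 10 x 10 mm notch: frosted end, corner on the -y side (right, if that end points away).
- slide_a_frosted (a point): Middle of the frosted end of slide_a, 35 mm from the slide's centre, half-way through its thickness; axes as the slide's. This point goes over the window.
- slide_a_clear (a point): Grasp point in the clear part of slide_a, 30 mm from the centre on the side away from the frosted end, half-way through its thickness (18 mm above the table at the start). The slide is 40 mm wide here, its long edges are free on both sides and overhang the rest by 8 mm.
- slide_b_center (a point): Centre, half-way up, of the other slide, same size, colours and kind of rest, but lying label down (no label seen on its frosted end; seen with the frosted end pointing away the notch is on the left). Its x axis points to its frosted end. Leave it alone.
- rest_a: Wooden block 60 x 24 x 15 mm, fixed to the table under slide_a, along it within 0.1 rad; on the left or right side of the bench, heading up to 2.3 rad from +x. Origin at the centre of its underside.
- reader: Label reader fixed to the table: grey base 150 (x) x 190 (y) x 40 mm, origin at the centre of its underside, x pointing away from the robot within 0.3 rad. Behind the window stands its black head, x = +37 to +73 mm, y = -85 to -5 mm, top 125 mm above the table. The cover slides along the reader's +y.
- window (a point): Centre of the lit window, 46 x 46 mm, on top of the reader base at (-30, -45) mm in the reader's frame, 41 mm above the table; axes as the reader's: x points to the head, z up. Hidden under the cover at the start.
- cover (a joint): Red dust cover 58 x 58 x 7 mm on top of the reader, sliding in m along the reader's +y: 0 is shut over the window, 0.08 is the open end stop. Starts between 0 and 0.015. Friction of about 3 N holds it wherever it is left.
- cover_grip (a point): Centre of the black grip bar on the cover: 32 mm along the reader's x, 12 mm thick along its y, 26 mm high; its top is 13 mm above this point, the red plate 12 mm below it. Moves with the cover; axes as the reader's.
- channel: Loose drilled aluminium U-channel 110 x 50 x 40 mm. Leave it alone.
- paste_tin: Loose blue tin with a white lid, 64 mm across and 45 mm high. Leave it alone.
- marker: Loose yellow paint marker with black cap standing upright, 24 mm across and 140 mm high. Leave it alone.
- screwdriver: Loose screwdriver 150 mm long lying on the bench on the robot's side of the reader. Leave it alone.
- screw_bin: Loose blue open bin 100 x 80 x 50 mm. Leave it alone.
- oil: Loose green bottle 60 mm across and 150 mm high, upright. Leave it alone.
Not all that is in view belongs to the job. What is shaped like the slide_a but pink is not meant. Leave any orange look-alike of the reader alone.

How it is judged:
By the outcome, as a careful person would: the job done as asked, in the order asked, and still so for the second after the job is handed in, while the arm keeps its last pose, push and grip.
It also fails if it takes over 54 s, if anything falls off the work surface, if the arm or the gripper's body presses on something with over 40 N, if the wrist force passes 120 N, or if a joint passes its speed limit or range.

## Working session

There is one attempt and no reset: what is moved stays moved. The work goes in short steps, Python scripts to look and compute and a tool call to move; the robot and the scene stay as the last step left them, time stands still between calls to the robot, and variables do not carry over. Pictures are saved under pics/ and viewed, and the job is handed in when it is done.

Besides the shell and the picture viewer there is one more tool, called after "Emit:" as a command line: name --argument value ..., lists and objects as JSON in quotes. play_rows: Moves the arm, as the interface text tells. Scaled input: -1 to 1 covers 300 mm each way for a shift and pi rad each way for a turn. Its arguments: {"type":"object","properties":{"deltas":{"type":"array"},"force":{"type":"number"}},"required":["deltas"]}

```bash
ls; mkdir -p pics; python3 - <<'E'
from plant import get_state, vision, r
import cv2
s=get_state();print(s)
for n in("top","side","wrist"):
    im=vision.snapshot(n);cv2.imwrite(f"pics/{n}0.png",im[:,:,::-1])
    m=vision.camera_model(n);print(n,m)
E
```

```text
pics
{'clock': 0.0, 'q': array([ 1.20978301,  0.68997978, -0.19448504,  1.56634585,  0.15730042,
        0.90248474, -0.2150882 ]), 'qd': array([ 0.00079833,  0.00197686, -0.00047306,  0.00088782,  0.00061369,
       -0.00072549, -0.00012742]), 'joint_torque': array([ 1.91609283e-04, -5.27555215e+01, -1.26677960e+00, -1.53426433e+01,
       -5.26732241e-02,  6.57991623e-03,  1.65915217e-04]), 'tool_pos': array([ 0.24011075, -0.5763918 ,  0.2569114 ]), 'eef_rot': array([ 8.32076722e-01, -5.54659799e-01, -7.99584346e-04, -4.42891744e-04]), 'contact_force': array([-0.16657773, -1.01473092, -0.31088437]), 'moment': array([0.03167958, 0.02401806, 0.01358716]), 'opening': 0.9980462482812961}
top {'vfov': 42.902971559348344, 'cx': 321.32569061342423, 'cy': 242.53337992305816, 'k1': -0.049504944166234514, 'world_to_cam': array([[-3.52451924e-04, -9.99957417e-01,  9.22166665e-03,
        -2.50967346e-02],
       [ 9.87285313e-01,  1.11790033e-03,  1.58954275e-01,
        -5.21679965e-01],
       [-1.58957815e-01,  9.16043978e-03,  9.87242878e-01,
        -1.54017072e+00],
       [ 0.00000000e+00,  0.00000000e+00,  0.00000000e+00,
         1.00000000e+00]])}
side {'vfov': 53.299464030267146, 'cx': 313.7976389862194, 'cy': 238.70202044841562, 'k1': -0.03005163596216135, 'world_to_cam': array([[-0.73265141, -0.68039022,  0.01706063,  0.38185446],
       [ 0.33154818, -0.33489873,  0.88199696, -0.24919137],
       [-0.59438852,  0.65185274,  0.47094617, -0.93651644],
       [ 0.        ,  0.        ,  0.        ,  1.        ]])}
wrist {'vfov': 62.791478448301696, 'cx': 319.84032701327055, 'cy': 240.0903818861939, 'k1': -0.062135767977063286, 'world_to_cam': array([[ 0.38338021, -0.92358707, -0.00255618, -0.6247735 ],
       [ 0.88330851,  0.36746625, -0.29109212,  0.03894397],
       [ 0.26978823,  0.10934106,  0.95669161, -0.38959605],
       [ 0.        ,  0.        ,  0.        ,  1.        ]])}
```

View pics/top0.png

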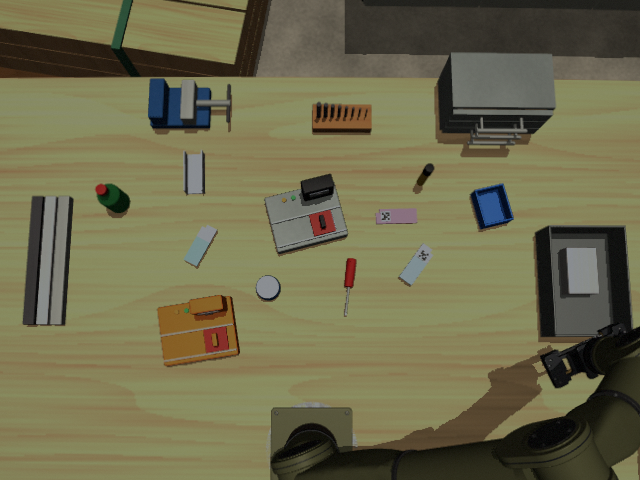

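View pics/side0.png

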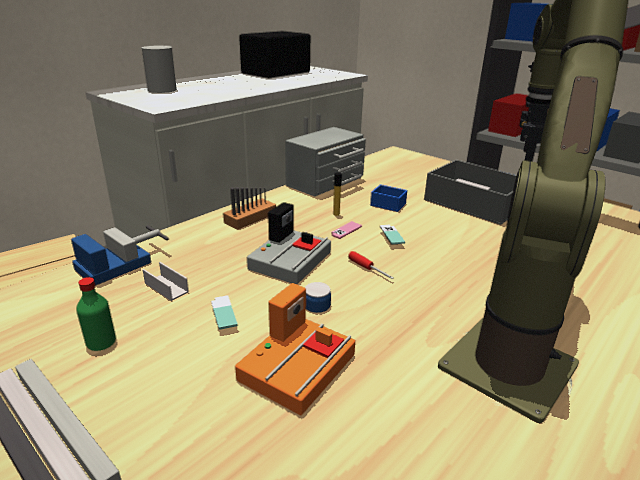

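View pics/wrist0.png

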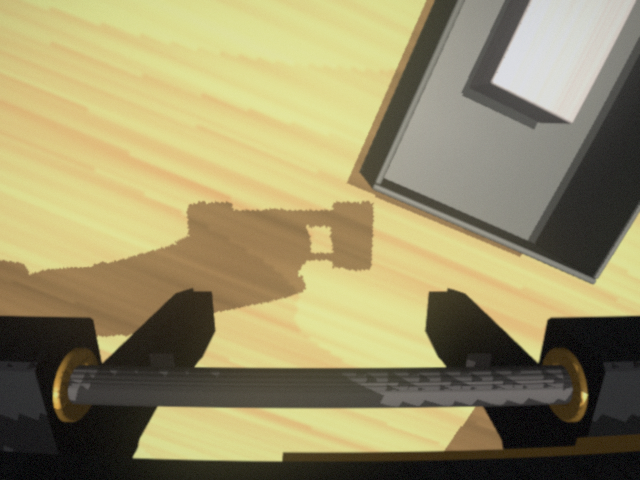

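Candidates in the top view are the green slide with a label at (415,264), the green slide without one at (201,245), and a pink slide at (397,216). Of the readers, the grey one is at (306,218) and the orange look-alike is at (198,330). I'll confirm with an enlarged crop.

```bash
cat > h.py <<'E'
import numpy as np, cv2
def K(m): f=240/np.tan(np.radians(m["vfov"]/2)); return f,m["cx"],m["cy"]
def ray(m,uv):
    f,cx,cy=K(m); d=np.array([(uv[0]-cx)/f,(uv[1]-cy)/f])
    s=d.copy()
    for _ in range(20): s=d/(1+m["k1"]*(s@s))
    T=m["world_to_cam"];R=T[:3,:3];o=-R.T@T[:3,3]
    return o,R.T@np.array([s[0],-s[1],-1.])
def cast(m,uv,z):
    o,d=ray(m,uv); return o+d*(z-o[2])/d[2]
def proj(m,P):
    f,cx,cy=K(m);p=m["world_to_cam"]@np.append(P,1.);s=np.array([p[0],-p[1]])/-p[2]
    s=s*(1+m["k1"]*(s@s));return s*f+[cx,cy]
E
python3 - <<'E'
import cv2,numpy as np
im=cv2.imread("pics/top0.png")
a=cv2.resize(im[170:300,250:450],None,fx=4,fy=4,interpolation=cv2.INTER_CUBIC)
cv2.imwrite("pics/crop0.png",a)
b=cv2.resize(im[215:275,175:230],None,fx=8,fy=8,interpolation=cv2.INTER_CUBIC)
cv2.imwrite("pics/crop1.png",b)
E
```

```text
(no output)
```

View pics/crop0.png

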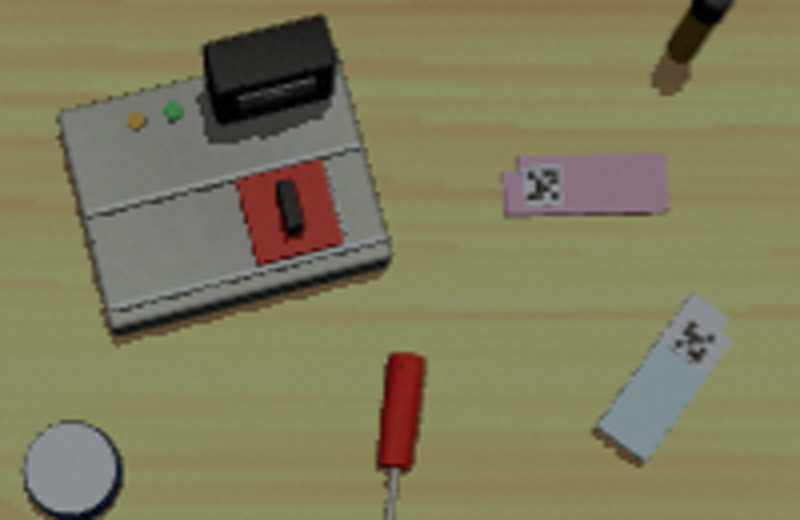

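View pics/crop1.png

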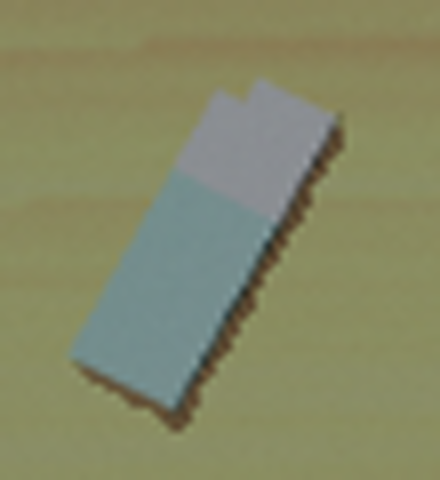

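The slide at (415,264) has its label up and the notch on its right, so it is slide_a. The one at (201,245) has no label and its notch on the left, so it is slide_b. The grey reader's red cover is at about (322,223). Next I'll take coarse measurements.

```bash
cat >> h.py <<'E'
def blob(mask,near=None):
    cs,_=cv2.findContours(mask.astype(np.uint8),cv2.RETR_EXTERNAL,cv2.CHAIN_APPROX_NONE)
    return sorted(cs,key=cv2.contourArea)[::-1]
E
python3 - <<'E'
from plant import get_state, vision, r
from h import *
im=cv2.imread("pics/top0.png");m=vision.camera_model("top")
hsv=cv2.cvtColor(im,cv2.COLOR_BGR2HSV)
def corners(mask,z,name):
    c=blob(mask)[0]; rc=cv2.minAreaRect(c); bx=cv2.boxPoints(rc)
    P=np.array([cast(m,p,z) for p in bx]); print(name,rc,cv2.contourArea(c))
    print(P.round(4).tolist(),"mean",P.mean(0).round(4),"sides",np.linalg.norm(P[1]-P[0]).round(4),np.linalg.norm(P[2]-P[1]).round(4))
def win(mask,x0,y0,x1,y1):
    o=np.zeros_like(mask);o[y0:y1,x0:x1]=mask[y0:y1,x0:x1];return o
H,S,V=cv2.split(hsv)
for p in [(280,215),(415,270),(425,255),(410,290),(312,232),(300,245)]: print(p,hsv[p[1],p[0]])
red=((H<8)|(H>172))&(S>150)&(V>60)
corners(win(red.astype(np.uint8),295,195,345,245),.048,"cover")
sl=((S<75)&(V>90)).astype(np.uint8)
corners(win(sl,390,235,445,292),.021,"slideA")
rd=((S<60)&(V>60)).astype(np.uint8)
k=win(rd,255,180,355,260)|win(red.astype(np.uint8),295,195,345,245)
corners(cv2.morphologyEx(k,cv2.MORPH_CLOSE,np.ones((5,5))),.04,"reader")
E
```

```text
(280, 215) [ 47  19 124]
(415, 270) [ 96  35 146]
(425, 255) [ 0  0 75]
(410, 290) [ 24  92 136]
(312, 232) [ 34  16 112]
(300, 245) [ 41  18 112]
cover ((321.66925048828125, 222.45384216308594), (21.92644691467285, 21.400211334228516), 74.74488067626953) 425.5
[[0.5939, 0.0086, 0.048], [0.609, -0.0451, 0.048], [0.553, -0.0599, 0.048], [0.5382, -0.0065, 0.048]] mean [ 0.5735 -0.0258  0.048 ] sides 0.0558 0.0579
slideA ((417.77313232421875, 263.3290710449219), (42.76580810546875, 54.116729736328125), 87.70938873291016) 762.0
[[0.5239, -0.2053, 0.021], [0.5298, -0.3484, 0.021], [0.4169, -0.3493, 0.021], [0.4114, -0.2078, 0.021]] mean [ 0.4705 -0.2777  0.021 ] sides 0.1432 0.1129
reader ((305.5725402832031, 215.7462158203125), (55.87983703613281, 72.79009246826172), 75.69972229003906) 3376.5
[[0.6411, 0.127, 0.04], [0.69, -0.0583, 0.04], [0.545, -0.0936, 0.04], [0.4976, 0.0892, 0.04]] mean [0.5934 0.0161 0.04  ] sides 0.1916 0.1493
```

```bash
cat >> h.py <<'E'
from scipy.spatial.transform import Rotation as Rn
def down(yaw): # tool down with tool x heading yaw
    c,s=np.cos(yaw),np.sin(yaw); return np.array([[c,s,0],[s,-c,0],[0,0,-1.]])
def rel(st,P,yaw):
    R=Rn.from_quat(st["eef_rot"]).as_matrix();d=R.T@(np.array(P)-st["tool_pos"])
    w=Rn.from_matrix(R.T@down(yaw)).as_rotvec()
    return (d/.3).round(4).tolist(),(w/np.pi).round(4).tolist(), "rows>=%.1f"%max(np.linalg.norm(d)/.0625,np.degrees(np.linalg.norm(w))/10.7)
E
python3 - <<'E'
from plant import get_state, vision, r
from h import *
s=get_state();m=vision.camera_model("wrist");T=m["world_to_cam"];R=Rn.from_quat(s["eef_rot"]).as_matrix()
o=-T[:3,:3].T@T[:3,3];print("cam in tool",R.T@(o-s["tool_pos"]),"fwd",R.T@-T[2,:3], "yaw",np.arctan2(R[1,0],R[0,0]))
im=cv2.imread("pics/top0.png");mt=vision.camera_model("top")
# slide a corners picked from 4x crop
for n,p in dict(fl=(690,294),clear_l=(597,430),clear_r=(643,462),nr=(731,342),nl=(722,325)).items():
    print(n,cast(mt,(250+(p[0]+.5)/4-.5,170+(p[1]+.5)/4-.5),.021))
print("pink",cast(mt,(397,216),.02))
print(rel(s,(.44,-.24,.25),-1.31))
E
```

```text
cam in tool [ 0.00112338 -0.07536364 -0.12537247] fwd [-0.001521    0.29097655  0.95672898] yaw -1.1759819568004415
fl [ 0.52376904 -0.29039156  0.021     ]
clear_l [ 0.43395054 -0.22719765  0.021     ]
clear_r [ 0.41304141 -0.25679912  0.021     ]
nr [ 0.49189989 -0.31657035  0.021     ]
nl [ 0.50317015 -0.31095647  0.021     ]
pink [ 0.59665827 -0.22568431  0.02      ]
([-0.7792, -1.0464, 0.0246], [0.0001, 0.0004, 0.0427], 'rows>=6.3')
```

```bash
python3 - <<'E'
from plant import get_state
from h import *
s=get_state()
print(rel(s,(.52,-.265,.26),-1.31))
print(rel(s,(.38,-.42,.26),-1.24))
E
```

```text
([-0.5998, -1.2605, -0.009], [0.0001, 0.0004, 0.0427], 'rows>=6.7')
([-0.3024, -0.631, -0.0093], [0.0001, 0.0004, 0.0204], 'rows>=3.4')
```

Emit:
play_rows --deltas '[[[-1,-0.15,-0.32,0,0,0,0.01],[-1,-0.3,-0.63,0,0,0,0.02],[-1,-0.38,-0.79,0,0,0,0.03],[-1,-0.45,-0.95,0,0,0,0.04],[-1,-0.45,-0.95,0,0,0,0.043]]]' --force 20

```text
clock: 0.78
tool_pos: [0.4504, -0.3429, 0.2572]
eef_rot: [0.793, -0.61, -0.001, -0.0]
contact_force: [0.6, -0.9, 0.3]
opening: 1.004
```

```bash
python3 - <<'E'
from plant import get_state
from h import *
s=get_state();print(s["clock"],s["tool_pos"],s["q"])
print(rel(s,(.52,-.265,.26),-1.31))
E
```

```text
0.775 [ 0.45037618 -0.34287879  0.25715907] [ 0.64486768  0.60937184 -0.1251986   1.7487245   0.09978321  0.79097527
 -0.84001085]
([-0.1915, -0.2908, -0.0093], [0.0001, 0.0004, -0.0005], 'rows>=1.7')
```

Emit:
play_rows --deltas '[[[-1,-0.1,-0.15,0,0,0,0],[-1,-0.19,-0.29,0,0,0,0],[-1,-0.19,-0.29,0,0,0,0],[-1,-0.19,-0.29,0,0,0,0]]]'

```text
clock: 1.27
tool_pos: [0.5191, -0.2661, 0.2569]
eef_rot: [0.792, -0.61, -0.001, 0.0]
contact_force: [-0.0, -0.8, -0.2]
opening: 1.0
```

```bash
python3 - <<'E'
from plant import get_state,vision
from h import *
import json
s=get_state();m=vision.camera_model("wrist");im=vision.snapshot("wrist")[:,:,::-1]
cv2.imwrite("pics/w1.png",im);m["world_to_cam"]=m["world_to_cam"].tolist();json.dump(m,open("w1.json","w"));print(s["tool_pos"],s["qd"].round(3))
E
```

```text
[ 0.5191061  -0.26613066  0.25689043] [ 0.027 -0.005  0.02   0.006 -0.001 -0.001 -0.001]
```

View pics/w1.png

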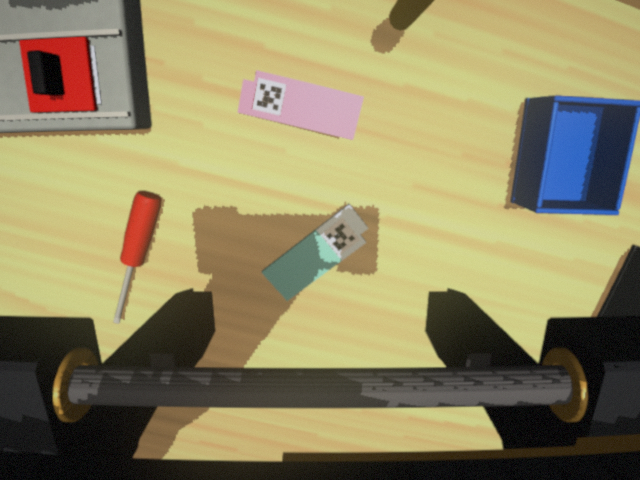

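Wrist view: slide_a sits at about (315,250) with label and notch visible. The red cover is at (60,75), with a bright sliver of the window just to its right. The pink decoy is at (300,105). I'll measure the slide's corners.

```bash
python3 - <<'E'
import cv2
im=cv2.imread("pics/w1.png")
cv2.imwrite("pics/c2.png",cv2.resize(im[195:310,250:380],None,fx=5,fy=5,interpolation=cv2.INTER_CUBIC))
cv2.imwrite("pics/c3.png",cv2.resize(im[0:150,0:170],None,fx=4,fy=4,interpolation=cv2.INTER_CUBIC))
E
```

```text
(no output)
```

View pics/c2.png

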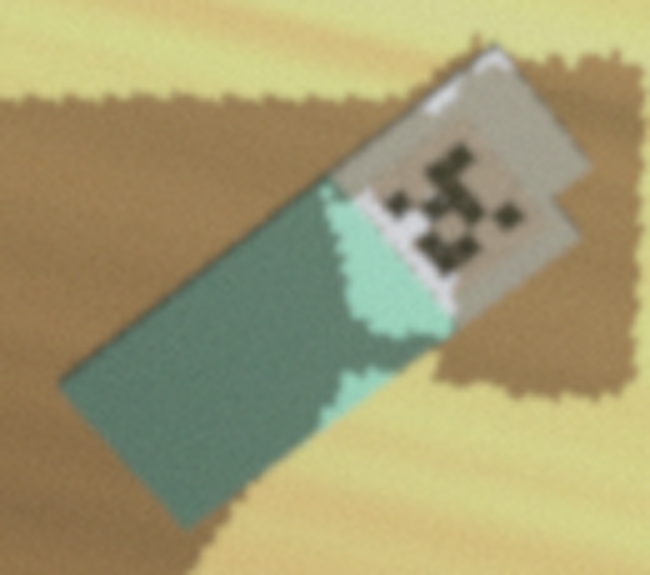

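View pics/c3.png

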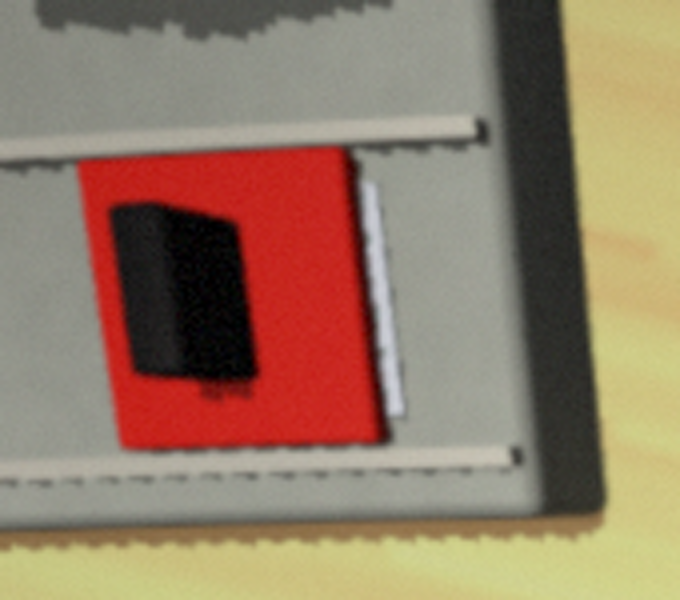

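```bash
python3 - <<'E'
from h import *
import json
m=json.load(open("w1.json"));m["world_to_cam"]=np.array(m["world_to_cam"])
def c(p,x0,y0,k,z): return cast(m,(x0+(p[0]+.5)/k-.5,y0+(p[1]+.5)/k-.5),z)
S=[c(p,250,195,5,.021) for p in [(495,47),(62,383),(187,530),(580,238),(590,167)]]
fl,rl,rr,n1,n2=S
print(np.array(S).round(4),"L",np.linalg.norm(fl-rl),"W",np.linalg.norm(rl-rr))
d=fl-rl;yaw=np.arctan2(d[1],d[0]);d2=n1-rr;print("yaw",yaw,np.arctan2(d2[1],d2[0]))
u=d/np.linalg.norm(d);cen=(rl+rr)/2+.055*u;print("centre",cen,"clear",cen-.03*u)
C=[c(p,0,0,4,.048) for p in [(80,160),(348,148),(385,443),(122,448)]]
C=np.array(C);print("cover",C.mean(0),"sides",[np.linalg.norm(C[i]-C[i-1]).round(4) for i in range(4)])
v=(C[0]+C[1]-C[2]-C[3]);print("yaw",np.arctan2(v[1],v[0]))
G=np.array([c(p,0,0,4,.073) for p in [(110,207),(158,203),(183,377),(135,373)]]);print("grip",G.mean(0),[np.linalg.norm(G[i]-G[i-1]).round(4) for i in range(4)])
e=[c(p,0,0,4,.040) for p in [(542,512),(492,0)]];v=e[1]-e[0];print("reader edge",e,np.arctan2(v[1],v[0]))
W=[c(p,0,0,4,.041) for p in [(375,180),(403,415)]];v=W[0]-W[1];print("win right edge",W,np.linalg.norm(v),np.arctan2(v[1],v[0]))
wm=(W[0]+W[1])/2;a=.26;print("window c",wm+.023*np.array([-np.sin(a),np.cos(a),0]))
E
```

```text
[[ 0.5264 -0.2923  0.021 ]
 [ 0.4398 -0.2283  0.021 ]
 [ 0.4151 -0.2595  0.021 ]
 [ 0.4946 -0.3184  0.021 ]
 [ 0.5086 -0.3162  0.021 ]] L 0.1076705146097765 W 0.03978292546590446
yaw -0.6366532578289645 -0.6380726897352682
centre [ 0.47166265 -0.27661579  0.021     ] clear [ 0.44753995 -0.25878056  0.021     ]
cover [ 0.57529204 -0.02956766  0.048     ] sides [np.float64(0.0569), np.float64(0.0577), np.float64(0.057), np.float64(0.0584)]
yaw 0.2520423247712116
grip [ 0.57484797 -0.0288199   0.073     ] [np.float64(0.0302), np.float64(0.0098), np.float64(0.0315), np.float64(0.0098)]
reader edge [array([ 0.54783777, -0.09605183,  0.04      ]), array([ 0.64446952, -0.07128583,  0.04      ])] 0.25089226943218745
win right edge [array([ 0.60547217, -0.0527242 ,  0.041     ]), array([ 0.56064976, -0.06435906,  0.041     ])] 0.04630786924449813 0.2539716690570487
window c [ 0.57714811 -0.03631466  0.041     ]
```

```bash
python3 - <<'E'
from plant import get_state
from h import *
s=get_state()
print(rel(s,(.575,-.029,.18),-1.319));print(rel(s,(.575,-.029,.071),-1.319))
E
```

```text
([-0.7192, -0.384, 0.2563], [0.0007, 0.0003, 0.0017], 'rows>=4.1')
([-0.7188, -0.3848, 0.6196], [0.0007, 0.0003, 0.0017], 'rows>=4.9')
```

Emit:
play_rows --deltas '[[[-1,-0.17,-0.09,0.03,0,0,0],[-1,-0.35,-0.19,0.1,0,0,0.001],[-1,-0.53,-0.28,0.2,0,0,0.002],[-1,-0.719,-0.384,0.27,0,0,0.002],[-1,-0.719,-0.384,0.27,0,0,0.002]]]'

```text
clock: 1.95
tool_pos: [0.5747, -0.0251, 0.1746]
eef_rot: [0.791, -0.611, -0.003, 0.0]
contact_force: [0.0, 0.1, 0.7]
opening: 0.999
```

```bash
python3 - <<'E'
from plant import get_state,vision
from h import *
s=get_state();m=vision.camera_model("wrist");im=vision.snapshot("wrist")[:,:,::-1].copy()
print(s["tool_pos"],s["qd"].round(3),rel(s,(.575,-.029,.071),-1.319))
import json
cv2.imwrite("pics/w2.png",im);m["world_to_cam"]=m["world_to_cam"].tolist();json.dump(m,open("w2.json","w"))
E
```

```text
[ 0.57468899 -0.02510619  0.1745764 ] [-0.125  0.045  0.098 -0.031  0.005 -0.024 -0.127] ([0.0141, 0.0011, 0.3452], [0.0011, 0.0012, 0.0012], 'rows>=1.7')
```

View pics/w2.png

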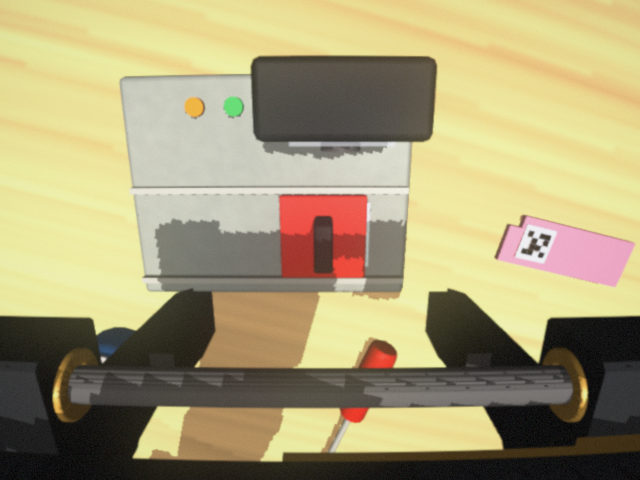

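The grip bar is at (323,245), between the fingers, and the view agrees with the measurement. I'm descending and closing on it.

Emit:
play_rows --deltas '[[[-1,0.014,0.001,0.13,0,0,0.001],[-1,0.014,0.001,0.25,0,0,0.001],[-1,0.014,0.001,0.34,0.001,0.001,0.001],[-1,0.014,0.001,0.345,0.001,0.001,0.001],[-1,0.014,0.001,0.345,0.001,0.001,0.001]]]'

```text
clock: 2.62
tool_pos: [0.5757, -0.0318, 0.0723]
eef_rot: [0.789, -0.614, 0.001, 0.0]
contact_force: [-0.6, 0.1, -0.4]
opening: 0.999
```

Emit:
play_rows --deltas '[[[1,0,0,0,0,0,0],[1,0,0,0,0,0,0],[1,0,0,0,0,0,0],[1,0,0,0,0,0,0],[1,0,0,0,0,0,0]]]' --force 25

```text
clock: 3.25
tool_pos: [0.5757, -0.0318, 0.0723]
eef_rot: [0.789, -0.614, 0.001, 0.0]
contact_force: [-0.6, 0.6, -0.9]
opening: 0.455
```

```bash
python3 - <<'E'
from plant import get_state,vision
from h import *
s=get_state();print(s["clock"],s["tool_pos"],s["opening"]*88,s["contact_force"])
cv2.imwrite("pics/w3.png",np.hstack([cv2.resize(vision.snapshot(n)[:,:,::-1],(400,300)) for n in("wrist","side")]))
E
```

```text
3.25 [ 0.5757176  -0.03176327  0.07228511] 40.00605778581702 [-0.64559844  0.60766613 -0.87388675]
```

View pics/w3.png

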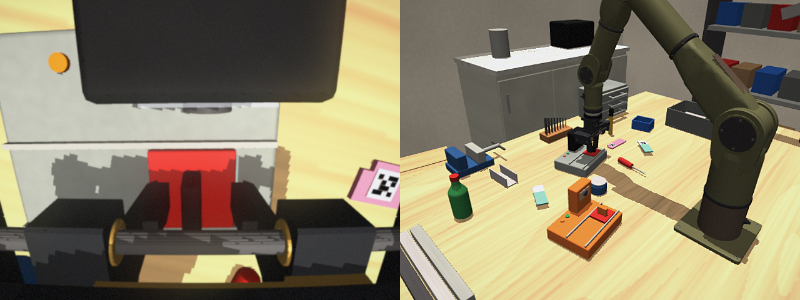

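Fingers are still closing slowly, with the opening at 40 mm. I'll give them more time.

Emit:
play_rows --deltas '[[[1,0,0,0,0,0,0],[1,0,0,0,0,0,0],[1,0,0,0,0,0,0],[1,0,0,0,0,0,0],[1,0,0,0,0,0,0]]]'

```text
clock: 3.98
tool_pos: [0.5756, -0.0314, 0.0721]
eef_rot: [0.79, -0.614, 0.001, 0.0]
contact_force: [-1.0, 2.9, 0.0]
opening: 0.134
```

```bash
python3 - <<'E'
from plant import get_state
from h import *
s=get_state();print(s["clock"],s["tool_pos"],s["opening"]*88,s["contact_force"])
a=.252;p=s["tool_pos"]
for d in(.04,.073,.078): print(d,rel(s,p+d*np.array([-np.sin(a),np.cos(a),0]),-1.319))
E
```

```text
3.975 [ 0.5756445  -0.03144508  0.07214989] 11.806021810013462 [-1.00513489  2.94472677  0.0144495 ]
0.04 ([-0.1333, 0.0004, -0.0001], [-0.0002, -0.0003, -0.0008], 'rows>=0.6')
0.073 ([-0.2433, 0.0007, -0.0002], [-0.0002, -0.0003, -0.0008], 'rows>=1.2')
0.078 ([-0.26, 0.0007, -0.0003], [-0.0002, -0.0003, -0.0008], 'rows>=1.2')
```

Emit:
play_rows --deltas '[[[1,-0.05,0,0,0,0,0],[1,-0.1,0,0,0,0,0],[1,-0.15,0,0,0,0,0],[1,-0.2,0,0,0,0,0],[1,-0.22,0,0,0,0,0]]]'

```text
clock: 4.6
tool_pos: [0.5585, 0.0341, 0.0721]
eef_rot: [0.79, -0.613, 0.0, 0.0]
contact_force: [-0.4, -2.9, 0.4]
opening: 0.132
```

Emit:
play_rows --deltas '[[[1,-0.01,0,0,0,0,0],[1,-0.02,0,0,0,0,0],[1,-0.03,0,0,0,0,0],[1,-0.035,0,0,0,0,0],[1,-0.035,0,0,0,0,0]]]'

```text
clock: 5.22
tool_pos: [0.5562, 0.0425, 0.0721]
eef_rot: [0.79, -0.614, 0.001, 0.001]
contact_force: [1.5, -5.3, -0.8]
opening: 0.142
```

```bash
python3 - <<'E'
from plant import get_state,vision
from h import *
s=get_state();a=.252;y=np.array([-np.sin(a),np.cos(a),0])
print(s["clock"],s["tool_pos"],s["opening"]*88,s["contact_force"]@y,(s["tool_pos"]-[.5756,-.0314,.072])@y)
cv2.imwrite("pics/w4.png",vision.snapshot("wrist")[:,:,::-1])
E
```

```text
5.225 [0.55624134 0.04248095 0.07212761] 12.524205397779122 -5.461542258610711 0.07637438820498928
```

View pics/w4.png

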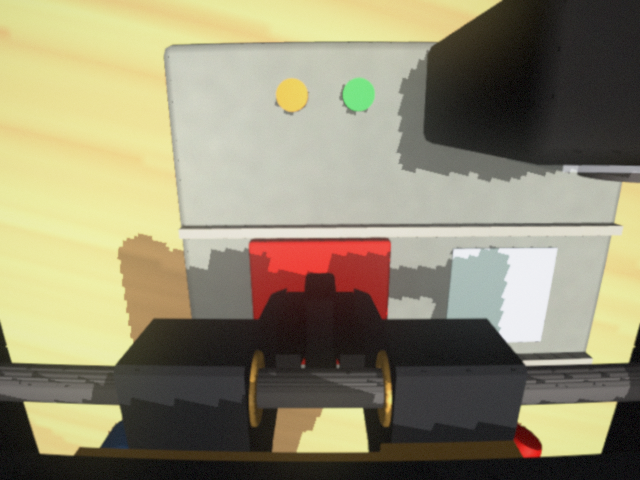

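The window is free in this view at (500,295), and the cover has moved 76 mm. I'm pushing a little further to feel the stop.

Emit:
play_rows --deltas '[[[1,-0.01,0,0,0,0,0],[1,-0.02,0,0,0,0,0],[1,-0.02,0,0,0,0,0],[1,-0.02,0,0,0,0,0]]]'

```text
clock: 5.78
tool_pos: [0.5562, 0.0427, 0.0722]
eef_rot: [0.788, -0.616, 0.004, 0.003]
contact_force: [2.8, -12.1, -3.0]
opening: 0.134
```

```bash
python3 - <<'E'
from plant import get_state,vision
from h import *
s=get_state();a=.252;y=np.array([-np.sin(a),np.cos(a),0])
print(s["clock"],s["tool_pos"],s["opening"]*88,s["contact_force"]@y,(s["tool_pos"]-[.5756,-.0314,.072])@y)
E
```

```text
5.775 [0.556186   0.0426728  0.07216208] 11.769153246323516 -12.403617463126654 0.076573975778032
```

The cover is at its stop: 12 N of reaction and no more motion. Releasing and lifting.

Emit:
play_rows --deltas '[[[-1,0,0,0,0,0,0],[-1,0,0,0,0,0,0],[-1,0,0,0,0,0,0],[-1,0,0,0,0,0,0],[-1,0,0,0,0,0,0]]]'

```text
clock: 6.4
tool_pos: [0.5562, 0.0431, 0.0722]
eef_rot: [0.788, -0.615, 0.004, 0.002]
contact_force: [-0.2, -0.5, 0.4]
opening: 0.678
```

Emit:
play_rows --deltas '[[[-1,0,0,-0.13,0,0,0],[-1,0,0,-0.26,0,0,0],[-1,0,0,-0.4,0,0,0],[-1,0,0,-0.45,0,0,0]]]'

```text
clock: 6.9
tool_pos: [0.5568, 0.0444, 0.2095]
eef_rot: [0.788, -0.615, 0.005, 0.001]
contact_force: [0.5, 0.4, -0.4]
opening: 1.004
```

```bash
python3 - <<'E'
from plant import get_state,vision
from h import *
import json
s=get_state();m=vision.camera_model("wrist");im=vision.snapshot("wrist")[:,:,::-1].copy();cv2.imwrite("pics/w5.png",im)
m["world_to_cam"]=m["world_to_cam"].tolist();json.dump(m,open("w5.json","w"))
cv2.imwrite("pics/top5.png",vision.snapshot("top")[:,:,::-1])
print(s["clock"],s["tool_pos"],s["opening"]*88,s["qd"].round(3))
yaw=-.637-np.pi/2
print(rel(s,(.4475,-.2588,.2),yaw),rel(s,(.50,-.12,.22),-1.75))
E
```

```text
6.9 [0.556831   0.04442826 0.20949943] 88.37771631311013 [-0.001 -0.139 -0.006 -0.073 -0.013  0.267  0.013]
([0.8919, 0.5988, 0.0369], [-0.0026, -0.002, 0.2807], 'rows>=5.2') ([0.4861, 0.3165, -0.0321], [-0.002, -0.0025, 0.135], 'rows>=2.8')
```

View pics/w5.png

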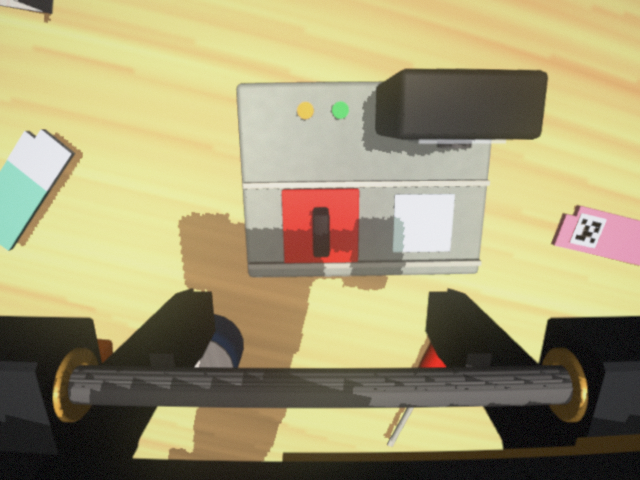

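The whole window is now in view at about (424,223), with the cover parked at (320,226). I'll measure the window and check the cover's travel.

```bash
python3 - <<'E'
from h import *
import json
m=json.load(open("w5.json"));m["world_to_cam"]=np.array(m["world_to_cam"])
im=cv2.imread("pics/w5.png")
sub=np.zeros_like(im);sub[186:258,385:462]=im[186:258,385:462]
h=cv2.cvtColor(sub,cv2.COLOR_BGR2HSV);print(h[223,424],h[245,424],h[200,388])
k=(h[...,2]>195)|((h[...,0]>95)&(h[...,2]>120)&(h[...,1]>20))
k=cv2.morphologyEx(k.astype(np.uint8),cv2.MORPH_CLOSE,np.ones((5,5)));k=cv2.morphologyEx(k,cv2.MORPH_OPEN,np.ones((5,5)))
h2=cv2.cvtColor(im,cv2.COLOR_BGR2HSV);red=((h2[...,0]<8)|(h2[...,0]>172))&(h2[...,1]>150)&(h2[...,2]>60)
rr=np.zeros_like(k);rr[180:268,270:370]=red[180:268,270:370]
for n,mk,z in(("win",k,.041),("cover",rr,.048)):
    c=blob(mk)[0];ap=cv2.approxPolyDP(c,6,True)[:,0];print(n,ap.tolist())
    q=np.array([cast(m,p+0.,z) for p in ap]);print(q.round(4).tolist())
    if len(q)==4:
        print(q.mean(0),[np.linalg.norm(q[i]-q[i-1]).round(4) for i in range(4)],[np.arctan2(*(q[i]-q[i-1])[1::-1]).round(3) for i in range(4)])
E
```

```text
[110   6 238] [114   5 238] [ 27  15 186]
win [[395, 195], [404, 252], [453, 251], [459, 193]]
[[0.5929, -0.0075, 0.041], [0.551, -0.0279, 0.041], [0.5611, -0.0658, 0.041], [0.6063, -0.0548, 0.041]]
[ 0.57780706 -0.03901824  0.041     ] [np.float64(0.0491), np.float64(0.0466), np.float64(0.0393), np.float64(0.0465)] [np.float64(1.848), np.float64(-2.69), np.float64(-1.31), np.float64(0.24)]
cover [[283, 190], [286, 262], [356, 260], [357, 189]]
[[0.5774, 0.0753, 0.048], [0.5231, 0.061, 0.048], [0.5377, 0.0087, 0.048], [0.5912, 0.0227, 0.048]]
[0.55736642 0.04190762 0.048     ] [np.float64(0.0544), np.float64(0.0562), np.float64(0.0543), np.float64(0.0553)] [np.float64(1.827), np.float64(-2.883), np.float64(-1.3), np.float64(0.256)]
```

Emit:
play_rows --deltas '[[[-1,0.16,0.1,-0.01,0,0,0.05],[-1,0.33,0.21,-0.02,0,0,0.1],[-1,0.5,0.32,-0.02,-0.001,-0.001,0.16],[-1,0.68,0.45,-0.01,-0.002,-0.002,0.22],[-1,0.85,0.57,0,-0.002,-0.002,0.28]]]'

```text
clock: 7.62
tool_pos: [0.4524, -0.2419, 0.2086]
eef_rot: [-0.45, 0.893, 0.001, -0.001]
contact_force: [0.6, -1.0, 0.1]
opening: 1.001
```

```bash
python3 - <<'E'
from plant import get_state
from h import *
s=get_state();print(s["clock"],s["tool_pos"],s["q"])
yaw=-.637-np.pi/2
print(rel(s,(.4475,-.2588,.18),yaw))
E
```

```text
7.625 [ 0.45236109 -0.24193655  0.20857562] [ 0.30491127  0.62452597  0.15478932  1.96167369 -0.1669581   0.56920085
 -1.63625754]
([0.0547, -0.0206, 0.0953], [0.0005, -0.0003, -0.0001], 'rows>=0.5')
```

Window centre: (.577,-.036) from three estimates that agree. The cover's measured position less 80 mm lands on the window, so it is at the open end. Next I'll align over the slide and look again before descending.

Emit:
play_rows --deltas '[[[-1,0.055,-0.02,0.09,0,0,0],[-1,0.055,-0.02,0.095,0,0,0],[-1,0.055,-0.02,0.095,0,0,0]]]'

```text
clock: 8.0
tool_pos: [0.4476, -0.257, 0.1795]
eef_rot: [-0.451, 0.893, 0.002, -0.001]
contact_force: [0.7, 0.3, -0.5]
opening: 1.001
```

```bash
python3 - <<'E'
from plant import get_state,vision
from h import *
import json
s=get_state();m=vision.camera_model("wrist");im=vision.snapshot("wrist")[:,:,::-1].copy();cv2.imwrite("pics/w6.png",im)
m["world_to_cam"]=m["world_to_cam"].tolist();json.dump(m,open("w6.json","w"))
print(s["clock"],s["tool_pos"],s["qd"].round(3))
E
```

```text
8.0 [ 0.44764892 -0.25696134  0.17949876] [-0.016 -0.021 -0.003 -0.012  0.    -0.001  0.003]
```

View pics/w6.png

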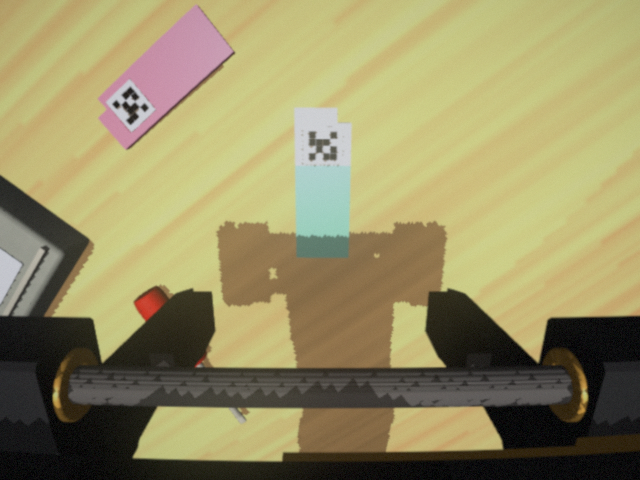

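```bash
python3 - <<'E'
from h import *
import json
from plant import get_state
m=json.load(open("w6.json"));m["world_to_cam"]=np.array(m["world_to_cam"])
fl,rl,rr,n1=[cast(m,p,.021) for p in [(294.5,107.5),(296.5,257.5),(349.5,257.5),(351.5,124)]]
d=fl-rl;u=d/np.linalg.norm(d);d2=n1-rr;y=[np.arctan2(*d[1::-1]),np.arctan2(*d2[1::-1])]
print(np.linalg.norm(d),np.linalg.norm(rl-rr),y);cen=(rl+rr)/2+.055*u;g=cen-.03*u;print(cen,g)
s=get_state()
print(rel(s,(g[0],g[1],.024),np.mean(y)-np.pi/2),s["tool_pos"])
E
```

```text
0.10945294021869635 0.04057440443283761 [np.float64(-0.6404868935226911), np.float64(-0.629555944671105)]
[ 0.47013063 -0.2771681   0.021     ] [ 0.44607648 -0.25924052  0.021     ]
([0.0104, -0.0002, 0.52], [0.0008, 0.0, 0.0002], 'rows>=2.5') [ 0.44816941 -0.25693704  0.18001067]
```

The slide measures 109 x 41 mm (nominal 110 x 40), it is aligned, and the grasp point matches within 1.5 mm. Descending.

Emit:
play_rows --deltas '[[[-1,0.01,0,0.15,0,0,0],[-1,0.01,0,0.3,0,0,0],[-1,0.01,0,0.42,0,0,0],[-1,0.01,0,0.51,0.001,0,0],[-1,0.01,0,0.52,0.001,0,0]]]'

```text
clock: 8.68
tool_pos: [0.4465, -0.2573, 0.0232]
eef_rot: [-0.452, 0.892, 0.001, 0.0]
contact_force: [-0.1, 0.1, 0.2]
opening: 1.004
```

```bash
python3 - <<'E'
from plant import get_state
from h import *
s=get_state();print(s["tool_pos"],s["contact_force"],s["qd"].round(3))
print(rel(s,(.446,-.2592,.024),-.635-np.pi/2))
E
```

```text
[ 0.44645374 -0.25725295  0.02316102] [-0.07273612  0.08295681  0.16859138] [ 0.008  0.003  0.003 -0.009 -0.001 -0.03   0.003]
([0.0061, -0.0026, -0.0028], [0.0005, 0.0003, 0.001], 'rows>=0.0')
```

Emit:
play_rows --deltas '[[[-1,0.006,-0.003,-0.003,0,0,0.001],[1,0.006,-0.003,-0.003,0,0,0.001],[1,0.006,-0.003,-0.003,0,0,0.001],[1,0.006,-0.003,-0.003,0,0,0.001],[1,0.006,-0.003,-0.003,0,0,0.001]]]' --force 20

```text
clock: 9.3
tool_pos: [0.4462, -0.2593, 0.0243]
eef_rot: [-0.451, 0.893, 0.001, 0.0]
contact_force: [-0.1, -0.4, 0.3]
opening: 0.572
```

Emit:
play_rows --deltas '[[[1,0,0,0,0,0,0],[1,0,0,0,0,0,0],[1,0,0,0,0,0,0],[1,0,0,0,0,0,0]]]'

```text
clock: 9.8
tool_pos: [0.4462, -0.2593, 0.0243]
eef_rot: [-0.451, 0.893, 0.001, 0.0]
contact_force: [-0.9, -0.3, 0.9]
opening: 0.449
```

```bash
python3 - <<'E'
from plant import get_state,vision
from h import *
s=get_state();print(s["clock"],s["tool_pos"],s["opening"]*88,s["contact_force"])
cv2.imwrite("pics/w7.png",vision.snapshot("wrist")[:,:,::-1])
E
```

```text
9.8 [ 0.4461716  -0.25932664  0.02429158] 39.47956210472384 [-0.89748684 -0.30201472  0.92471229]
```

View pics/w7.png

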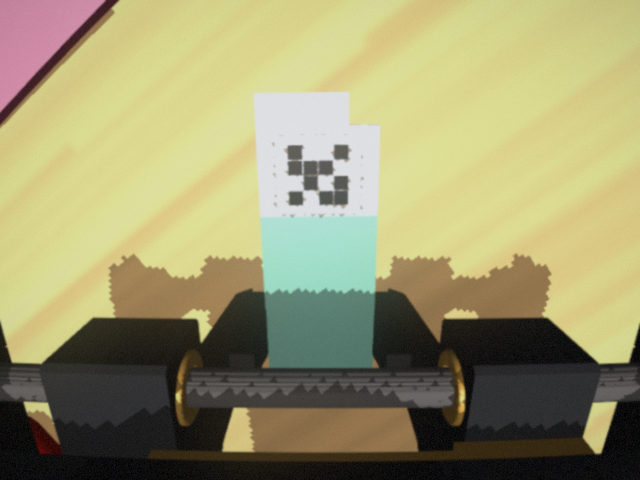

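The slide is gripped across its 40 mm width (opening 39.5 mm). Lifting.

Emit:
play_rows --deltas '[[[1,0,0,-0.03,0,0,0],[1,0,0,-0.1,0,0,0],[1,0,0,-0.2,0,0,0],[1,0,0,-0.3,0,0,0],[1,0,0,-0.4,0,0,0]]]' --force 30

```text
clock: 10.48
tool_pos: [0.446, -0.2594, 0.1457]
eef_rot: [-0.451, 0.893, 0.001, 0.0]
contact_force: [-0.4, 0.3, -0.9]
opening: 0.449
```

```bash
python3 - <<'E'
from plant import get_state,vision
from h import *
s=get_state();print(s["clock"],s["tool_pos"],s["opening"]*88,s["contact_force"])
# hold TCP
a=.252;u=np.array([np.cos(a),np.sin(a),0]);T=np.array([.577,-.036,.0])-.065*u
print(T);T[2]=.077
for z in(.15,.0771): print(rel(s,(T[0],T[1],z),a-np.pi/2))
cv2.imwrite("pics/w8.png",vision.snapshot("wrist")[:,:,::-1])
E
```

```text
10.475 [ 0.44603569 -0.25942471  0.14572898] 39.52982889696414 [-0.37341015  0.25238349 -0.90729148]
[ 0.51405298 -0.05220718  0.        ]
([-0.6905, 0.2274, -0.0133], [0.0002, 0.0004, -0.2824], 'rows>=4.8')
([-0.6903, 0.2271, 0.2297], [0.0002, 0.0004, -0.2824], 'rows>=4.8')
```

View pics/w8.png

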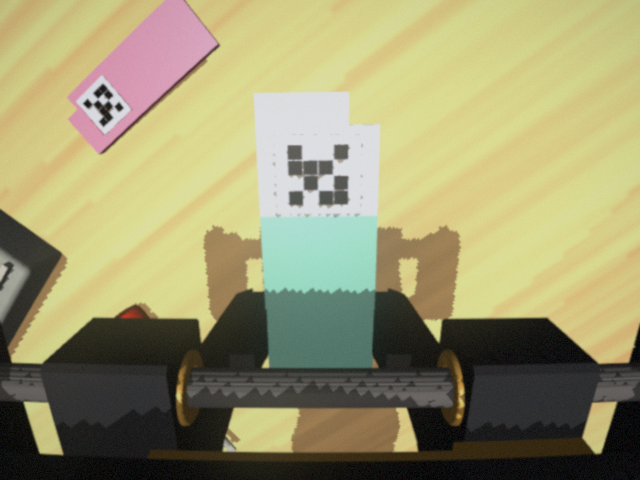

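The slide sits exactly as before the lift, at the same pixels. Moving to above the reader.

Emit:
play_rows --deltas '[[[1,-0.13,0.04,-0.01,0,0,-0.05],[1,-0.27,0.09,-0.02,0,0,-0.1],[1,-0.41,0.13,-0.02,0,0,-0.155],[1,-0.55,0.18,-0.02,0,0,-0.21],[1,-0.68,0.22,-0.015,0,0,-0.26]]]'

```text
clock: 11.15
tool_pos: [0.5157, -0.0554, 0.1537]
eef_rot: [0.77, -0.638, 0.002, -0.001]
contact_force: [-0.2, -0.1, 0.1]
opening: 0.448
```

```bash
cat > tgt.py <<'E'
from plant import get_state,vision
from h import *
s=get_state();print(s["clock"],s["tool_pos"],s["opening"]*88,s["contact_force"].round(1),s["qd"].round(3))
a=.252;u=np.array([np.cos(a),np.sin(a),0]);T=np.array([.577,-.036,.0])-.065*u
for z in(.15,.1,.0773): print(rel(s,(T[0],T[1],z),a-np.pi/2))
E
python3 tgt.py
```

```text
11.15 [ 0.51569677 -0.05543696  0.15372984] 39.401500665946976 [-0.2 -0.1  0.1] [-0.475  0.07  -0.207 -0.188  0.343  0.114  0.297]
([-0.0116, 0.0034, 0.0124], [-0.0015, -0.0007, -0.0206], 'rows>=0.3')
([-0.012, 0.0042, 0.1791], [-0.0015, -0.0007, -0.0206], 'rows>=0.9')
([-0.0121, 0.0046, 0.2547], [-0.0015, -0.0007, -0.0206], 'rows>=1.2')
```

Emit:
play_rows --deltas '[[[1,-0.012,0.004,0.03,0,0,-0.02],[1,-0.012,0.004,0.09,-0.001,0,-0.02],[1,-0.012,0.004,0.15,-0.001,-0.001,-0.02],[1,-0.012,0.004,0.18,-0.001,-0.001,-0.02],[1,-0.012,0.004,0.18,-0.001,-0.001,-0.02]]]'

```text
clock: 11.78
tool_pos: [0.5132, -0.0533, 0.0988]
eef_rot: [0.789, -0.614, -0.001, 0.0]
contact_force: [-0.3, -0.0, 0.3]
opening: 0.442
```

```bash
python3 tgt.py; python3 - <<'E'
from plant import vision
from h import *
import json
m=vision.camera_model("wrist");im=vision.snapshot("wrist")[:,:,::-1];cv2.imwrite("pics/w9.png",im)
m["world_to_cam"]=m["world_to_cam"].tolist();json.dump(m,open("w9.json","w"))
E
```

```text
11.775 [ 0.51319712 -0.05333612  0.09879333] 38.86080452003112 [-0.3 -0.   0.3] [-0.004 -0.026 -0.007 -0.011  0.     0.006  0.003]
([-0.0031, -0.0035, -0.1707], [0.0003, 0.0002, -0.0014], 'rows>=0.8')
([-0.003, -0.0037, -0.004], [0.0003, 0.0002, -0.0014], 'rows>=0.0')
([-0.0029, -0.0038, 0.0716], [0.0003, 0.0002, -0.0014], 'rows>=0.3')
```

View pics/w9.png

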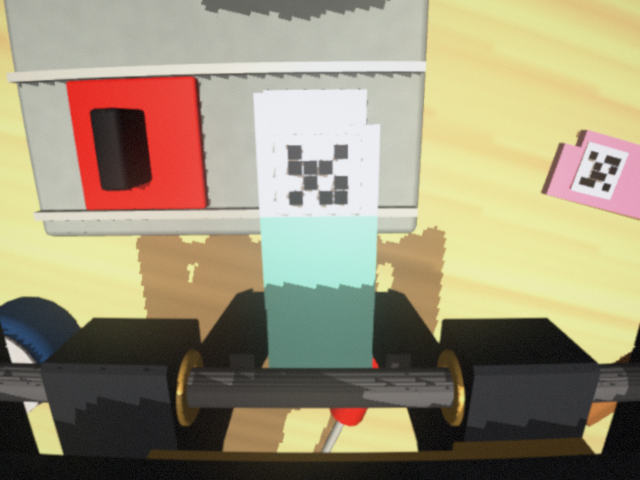

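The slide covers the window, square to the reader, with its front edge at (255–348,92). A white strip along (310–366,92) is the window showing behind it. I'll work out the frosted point from this view.

```bash
python3 - <<'E'
from h import *
import json
from plant import get_state
m=json.load(open("w9.json"));m["world_to_cam"]=np.array(m["world_to_cam"])
im=cv2.imread("pics/w9.png");cv2.imwrite("pics/c9.png",cv2.resize(im[80:230,240:400],None,fx=5,fy=5,interpolation=cv2.INTER_CUBIC))
s=get_state();z=s["tool_pos"][2]-.0033
fl,ml,mr,nr=[cast(m,p,z) for p in [(254.5,93),(260,216),(377.5,216),(380,125)]]
u=fl-ml;yl=np.arctan2(u[1],u[0]);v=nr-mr;print("yaw",yl,np.arctan2(v[1],v[0]),"W",np.linalg.norm(ml-mr),"L40",np.linalg.norm(u),"30:",np.linalg.norm(v))
f=(ml+mr)/2+.02*u/np.linalg.norm(u);print("frosted",f,z)
E
```

```text
yaw 0.24954160485021365 0.25918719272018675 W 0.03931873063153715 L40 0.0390122983016232 30: 0.029399818289929342
frosted [ 0.5763049  -0.03786759  0.09609395] 0.09609395225903655
```

View pics/c9.png

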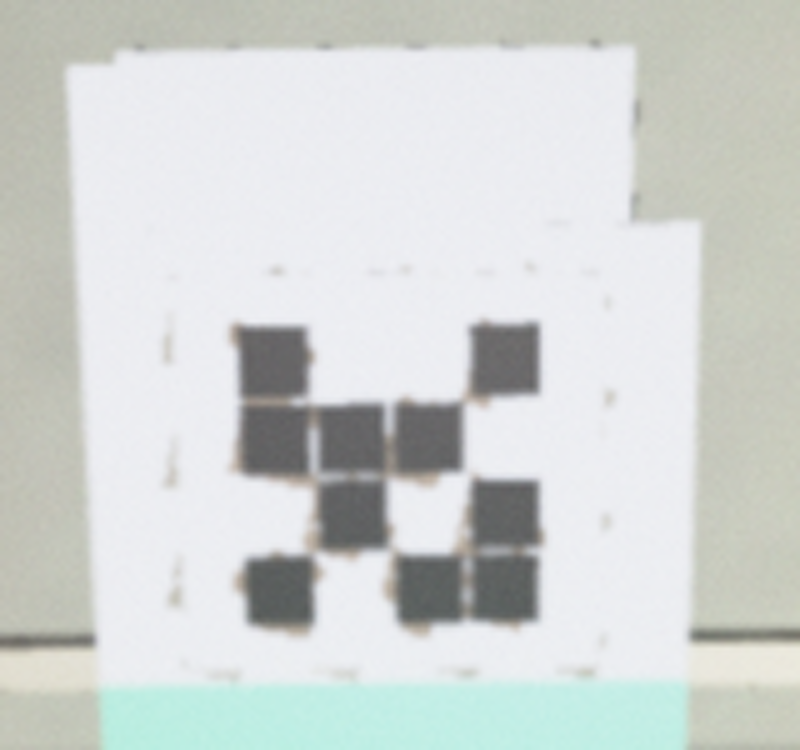

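```bash
python3 - <<'E'
from h import *
import json
m=json.load(open("w9.json"));m["world_to_cam"]=np.array(m["world_to_cam"])
b=[cast(m,(240+(p[0]+.5)/5-.5,80+(p[1]+.5)/5-.5),.041) for p in((113,50),(636,46))]
d=b[0]-b[1];a=.252;u=np.array([np.cos(a),np.sin(a),0]);print(b,np.linalg.norm(d),np.arctan2(d[1],d[0])-np.pi/2)
# right edge of window x=634 is unoccluded; left corner may be hidden by slide
y=np.array([-np.sin(a),np.cos(a),0]);print("window from right-back corner",b[1]-.023*u+.023*y,"from mid",(b[0]+b[1])/2-.023*u)
E
python3 tgt.py
```

```text
[array([ 0.59347767, -0.00772955,  0.041     ]), array([ 0.60498867, -0.05228538,  0.041     ])] 0.04601875392358927 0.2528218499243011
window from right-back corner [ 0.57698026 -0.03574667  0.041     ] from mid [ 0.57695961 -0.03574232  0.041     ]
11.825 [ 0.51371488 -0.05305894  0.09939395] 39.362829240512056 [ 0.2 -0.8 -0.2] [-0.007 -0.018 -0.008 -0.007  0.     0.001  0.001]
([-0.0026, -0.0019, -0.1687], [-0.0001, 0.0002, -0.0012], 'rows>=0.8')
([-0.0025, -0.0018, -0.002], [-0.0001, 0.0002, -0.0012], 'rows>=0.0')
([-0.0024, -0.0018, 0.0736], [-0.0001, 0.0002, -0.0012], 'rows>=0.4')
```

Window edge length is 46.0 mm, as it should be, and its centre is (.577,-.0357). The frosted point is about 2 mm off in y. I'll correct that while lowering to the hold height.

Emit:
play_rows --deltas '[[[1,-0.006,-0.002,0.03,0,0,0],[1,-0.006,-0.002,0.06,0,0,0],[1,-0.006,-0.002,0.074,0,0,0],[1,-0.006,-0.002,0.074,0,0,0],[1,-0.006,-0.002,0.074,0,0,0]]]'

```text
clock: 12.45
tool_pos: [0.514, -0.0512, 0.0773]
eef_rot: [0.789, -0.614, -0.0, -0.0]
contact_force: [0.2, -0.1, -1.1]
opening: 0.446
```

```bash
python3 tgt.py; python3 - <<'E'
from plant import vision,get_state
from h import *
import json
for n in("wrist","side","top"):
    cv2.imwrite(f"pics/{n}_f.png",vision.snapshot(n)[:,:,::-1])
m=vision.camera_model("wrist");m["world_to_cam"]=m["world_to_cam"].tolist();json.dump(m,open("wf.json","w"))
E
```

```text
12.45 [ 0.51395865 -0.05116199  0.07729887] 39.2155217965411 [ 0.2 -0.1 -1.1] [-0.001 -0.004 -0.    -0.001  0.002  0.     0.001]
([0.0033, 0.0004, -0.2423], [-0.0002, 0.0002, -0.0012], 'rows>=1.2')
([0.0034, 0.0005, -0.0757], [-0.0002, 0.0002, -0.0012], 'rows>=0.4')
([0.0035, 0.0006, -0.0], [-0.0002, 0.0002, -0.0012], 'rows>=0.0')
```

View pics/wrist_f.png

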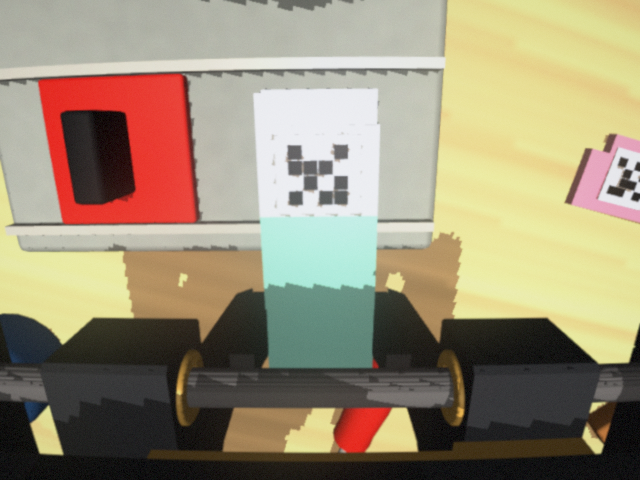

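View pics/side_f.png

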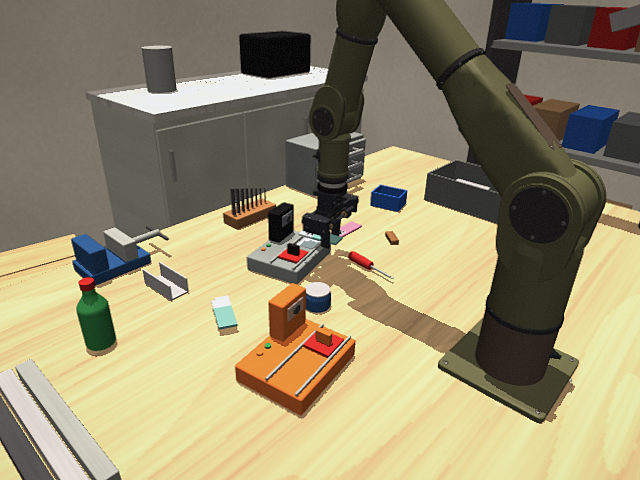

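View pics/top_f.png

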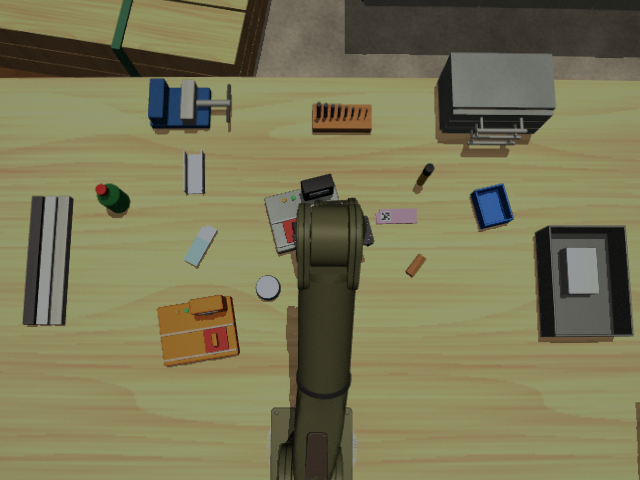

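The final views show the slide over the window and the cover open. The loose items, pink slide and slide_b are where they were in the first picture. One last numeric check.

```bash
python3 - <<'E'
from h import *
import json
from plant import get_state
m=json.load(open("wf.json"));m["world_to_cam"]=np.array(m["world_to_cam"])
s=get_state();z=s["tool_pos"][2]-.0033
fl,ml,mr,nr=[cast(m,p,z) for p in [(254.5,93),(260,216),(377.5,216),(380,125)]]
u=fl-ml;u/=np.linalg.norm(u);f=(ml+mr)/2+.02*u
print("frosted",f,"err",f[:2]-[.577,-.0358],"height over window",z-.003-.041,np.arctan2(u[1],u[0]))
R=Rn.from_quat(s["eef_rot"]).as_matrix();print("tilt",np.arccos(-R[2,2]),s["qd"].round(4),s["opening"],s["contact_force"])
E
```

```text
frosted [ 0.57694153 -0.03570372  0.07410324] err [-5.84749771e-05  9.62788513e-05] height over window 0.030103237899155998 0.25032220960937424
tilt 0.0009196830805085297 [ 0.0006 -0.0011  0.0013  0.0015 -0.0011  0.001  -0.0007] 0.4447909103411018 [ 0.31311945 -0.4741389  -0.29530089]
```

```bash
python3 -c "
from plant import r
print(r.finish_job())"
```

```text
the job is handed in; nothing more can be done
None
```

I pulled the grey reader's cover open to its stop. I then took slide_a (label up) by its clear part and handed the job in at about 12.6 s, with the slide held over the window.

- **Cover:** the arm stopped moving at 12 N of resistance, and the camera puts the cover about 80 mm from its shut position.
- **Slide position:** by the wrist camera, the middle of the frosted end is within 0.2 mm of the window's centre. The calibration itself is only good to about 2 mm.
- **Height and angle:** it is 30 mm above the window and square to the reader within about 0.003 rad. The tool's tilt is about 0.001 rad.
- **Steadiness:** the joints were practically still and the wrist force was under 1 N.
- **Other items:** slide_b and all the loose objects look unmoved in the last pictures.

No check failed. The one disagreement came with the slide 22 mm above its final height, where the frosted end was about 2 mm off the window's centre. I corrected that on the way down.

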